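Press the tub lid shut all round its rim

TASK

The lid of the large round tub is only resting in place: press its rim down section by section, all the way round, until every section has clicked fully shut. Only press: do not lift, tip or shift the tub, and leave the jars, the spoon and the small food box where they are. Finish with the hand clear of everything.

Things in the scene. Friction and masses are not known exactly. Their poses are not given: they have to be found in the camera images.
- tub: Loose round blue plastic tub, filled, 0.65 to 0.95 kg, 190 mm across, standing upright on the worktop. Origin at the centre of its underside, z up its axis. The lid rim (inner radius 76, outer 101 mm) is cut into four equal quarter sections a, b, c, d, centred on the tub's +x, +y, -x, -y, with 4 mm gaps; a small tab stands 6.5 mm out of each outer side at mid-length.
- panel (a point): Centre of the flat round middle panel of the tub's lid (150 mm across, with a pale paper disc), 109 mm above the worktop; it does not move. A rim section standing up has its flat top 13 mm above this panel (122 mm above the worktop); shut, 3 mm above it (112 mm). Below a raised section a 9 mm white seal band shows on the wall; a shut one hides it.
- rim_a_top (a point): Centre of the top face of rim section a (25 mm wide across the ring, about 135 mm long along it), 88.5 mm from the tub's axis; it moves with the section. x points outward from the tub's axis, z up.
- rim_b_top (a point): The same point of rim section b, a quarter turn counter-clockwise from a seen from above.
- rim_c_top (a point): The same point of rim section c, opposite a.
- rim_d_top (a point): The same point of rim section d, opposite b.
- rim_a (a joint): How far section a is pressed down, m: about 0 standing up (its start), 0.010 shut. It moves straight down. An over-centre snap: it resists with up to about 8 N early in the travel, past half-way it clicks down by itself and stays; let go earlier, it springs back up.
- rim_b (a joint): The same for section b; it too starts standing up.
- rim_c (a joint): The same for section c; it too starts standing up.
- rim_d (a joint): The same for section d; it too starts standing up.
- shaker_center (a point): Bystander, loose: wide jar with a red cap, 52 mm diameter, 85 mm tall, upright; the point is its centre, half-way up.
- spice_jar_center (a point): Bystander, loose: slim jar with a green cap, 38 mm diameter, 95 mm tall, upright; the point is its centre, half-way up.
- clip_box_center (a point): Bystander, loose: small closed food box with a grey lid, 112 x 82 x 45 mm; the point is its centre, half-way up.
- spoon_grip (a point): Bystander, loose: steel spoon 170 mm long lying flat; the point is on its handle.

How it is judged:
By the outcome, as a careful person would: the job done as asked, in the order asked, and still so for the second after the job is handed in, with the robot touching nothing.
It also fails if it takes over 42 s, if anything falls off the work surface, if the arm or the gripper's body presses on something with over 40 N, if the wrist force passes 120 N, or if a joint passes its speed limit or range.

ROBOT

A 7-joint arm with a two-finger parallel gripper is mounted at the origin on the work surface. World frame = base frame: x ahead of the robot, y to its left, z up, the work surface at z = 0. Lengths are in m, angles in rad, forces in N, time in s.
With the tool pointing down it reaches from about 0.425 to 1.025 m from the base axis. Payload 3.6 kg.
Tool frame: the origin (TCP) lies midway between the tips of the shut fingers; the grasp point (between the pads) lies 19 mm behind it; z points along the fingers, x is the direction in which the jaws open and shut, and the axes are right-handed (so a half turn about z gives the same grasp; the last joint's range is limited). The gripper opens to 85 mm and grips with 20 to 120 N. Pads are 22 mm wide; open, the fingers measure 114 mm over their backs; the gripper's body (76 mm by 85 mm) begins 54 mm behind the grasp point. The pads swing forward as they close: fully open they stand 13 mm farther back than shut.
Start: joints at [-1.24, 0.591, 0.048, 1.609, -0.033, 0.943, -0.034], TCP at [0.298, 0.661, 0.231] pointing down, gripper open.
Joint ranges: [-2.69, 2.69], [-0.47, 2.24], [-1.27, 1.36], [0.19, 2.51], [-1.53, 4.68], [0.08, 2.07], [-3.09, 3.09]. Speed limits (rad/s): [2.57, 2.57, 3.14, 3.14, 3.14, 3.14, 3.14].

INTERFACE

Orientations are given as a rotation vector (axis times angle).
In Python, from bench import env, cams gives the robot as it stands. The module is installed in compiled form; this text tells all that it offers.
- The arm moves only by the shell command python3 -m handwheel 'ROWS' [OPENING] [FORCE]. ROWS is a JSON object of lists of equal length, an entry for each row: "linear": the shift along the tool's x, y, z in cm, a list of three; "rot": the turn, a rotation vector about the tool's x, y, z in rad, a list of three. A call has 1 to 12 rows; each row shifts and turns the pose as measured when the row begins, along the tool's axes as they then stand; what a row does not reach is not made up. A row lasts 1/10 s, in which the tool goes at most 50 mm and 8.59 degrees, less where a joint would pass 70% of its speed; a pose out of reach is approached as far as the arm can. A call with a gripper value outside its range is refused whole. OPENING is the opening, from 0 (shut) to 1 (fully open), set as the call begins (- or left out, the last holds). The fingers move at their own pace and stop on an object; FORCE is the grip in N (left out, the last holds). Time passes only in rows, so rows that do not move let the fingers close. It gives the time, the measured TCP pose, the force and the opening at its end, in the units of the state.
- env.read_state(): the state, without advancing time (a new reading comes with each control period).
- cams.get_image(name): name is "scene" or "top" or "wrist"; returns (picture, depth): 384x512x3 uint8, red, green, blue; 384x512 float32, m along the optical axis (not along the pixel's ray), 0 where there is no reading.
- cams.calibration(name): a dict with "intrinsics" (3x3 intrinsics, pixels), "R" (3x3) and "t" (3): a world point X has camera coordinates R X + t; the wrist camera has in their place "hand_eye" (4x4, takes a point from camera to tool coordinates, whose origin is the TCP and whose axes are the tool frame's). Camera axes: x right, y down, z forward; pixel columns grow to the right and rows downward; lengths in m; the calibration is good to about 2 mm. The wrist camera is an equidistant fisheye: a pixel r from the principal point sees the ray r / f radians off the axis. A picture is of the moment at which its call begins: read the wrist's pose just before it. calibration takes no time and is no camera call.
- env.finish_job(): hands the job in, once; it reports no verdict.
The state is a dict: "clock": time; "joint_pos": joint angles; "joint_velocities": joint speeds; "joint_torque": joint torques, N m; "tcp_pos": TCP position; "eef_rot": TCP orientation; "wrist_force": force on the tool from outside, world axes, zero at the start; "ft_torque": the same for the moment, N m; "gripper_width": finger opening in m.
Only numpy, scipy, OpenCV 4.12 (cv2) and the standard library are available. Lean on these libraries where they do the work, as an engineer would, in place of code of your own. Each camera call takes 0.05 s, during which the arm holds its last target.

## Working session

There is one attempt and no reset: what is moved stays moved. The work goes in short steps, Python scripts to look and compute and a shell command to move; the robot and the scene stay as the last step left them, time stands still between calls to the robot, and variables do not carry over. Pictures are saved under pics/ and viewed, and the job is handed in when it is done.

```bash
mkdir -p pics
python3 - <<'E'
from bench import env,cams
import cv2,numpy as np
s=env.read_state(); print(s)
for n in ("scene","top"):
    p,d=cams.get_image(n); cv2.imwrite(f"pics/{n}0.png",p[:,:,::-1]); np.savez(f"{n}0.npz",p=p,d=d)
    print(n,cams.calibration(n))
E
```

```text
{'clock': 0.0, 'joint_pos': array([-1.24053843,  0.59207551,  0.04828347,  1.60983917, -0.03330244,
        0.94268545, -0.03369776]), 'joint_velocities': array([ 9.67334615e-05, -8.37723658e-04, -1.70121063e-05, -1.47003967e-03,
       -1.34431263e-04, -7.09186792e-04, -9.02629844e-04]), 'joint_torque': array([-6.87977117e-04, -5.48682296e+01,  1.54626545e+00, -1.98132098e+01,
        9.37507139e-03,  8.59639084e-03, -1.15043539e-05]), 'tcp_pos': array([0.29775521, 0.66012611, 0.23016565]), 'eef_rot': array([ 2.63776406,  1.70402674, -0.00280656]), 'wrist_force': array([-0.53825954,  0.65160562, -0.64741692]), 'ft_torque': array([ 0.00588359, -0.04749489,  0.02761292]), 'gripper_width': 0.08570797296025677}
scene {'intrinsics': array([[425.58207612,   0.        , 259.88881244],
       [  0.        , 425.58207612, 184.64056795],
       [  0.        ,   0.        ,   1.        ]]), 'R': array([[ 0.41639426,  0.90913331,  0.00961495],
       [ 0.67833197, -0.30360809, -0.66909481],
       [-0.6053772 ,  0.28512937, -0.74311485]]), 't': array([-0.26939489, -0.29876181,  1.53970998])}
top {'intrinsics': array([[366.40353626,   0.        , 258.85169029],
       [  0.        , 366.40353626, 194.69947694],
       [  0.        ,   0.        ,   1.        ]]), 'R': array([[-0.02348833, -0.99946862,  0.02260016],
       [-0.99080819,  0.02026046, -0.13374847],
       [ 0.13321951, -0.02553395, -0.99075758]]), 't': array([0.04546634, 0.58508745, 0.80883494])}
```

View pics/scene0.png

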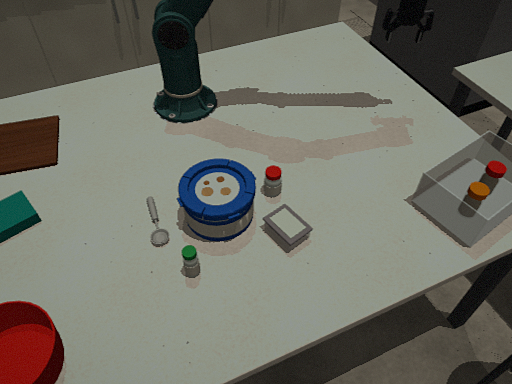

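View pics/top0.png

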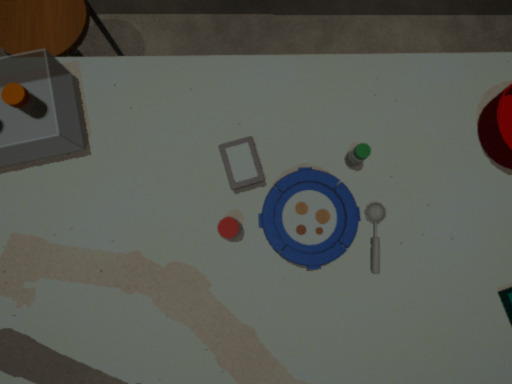

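The scene view shows the blue tub near (217,195). The top view has it at about (310,217), with its tabs and gaps visible, the red jar at (229,228), the green jar at (362,151), the spoon at (375,240) and the box at (242,163). Next I measure the tub's centre and section angles.

```bash
cat > h.py <<'E'
import numpy as np,cv2
from bench import env,cams
def world(n,d):
    c=cams.calibration(n);K=c["intrinsics"];v,u=np.mgrid[:d.shape[0],:d.shape[1]]
    P=np.stack([(u-K[0,2])/K[0,0]*d,(v-K[1,2])/K[1,1]*d,d],-1)
    return (P-c["t"])@c["R"]
def ray(n,uv,z):
    c=cams.calibration(n);K=c["intrinsics"];uv=np.atleast_2d(uv).astype(float)
    r=np.c_[(uv-K[:2,2])/K[0,0],np.ones(len(uv))]@c["R"];o=-c["R"].T@c["t"]
    return o+r*((z-o[2])/r[:,2])[:,None]
def blue(p):
    h=cv2.cvtColor(p,cv2.COLOR_RGB2HSV); return cv2.inRange(h,(105,120,40),(125,255,255))
E
python3 - <<'E'
from h import *
for n in ("top","scene"):
    f=np.load(n+"0.npz");p,d=f["p"],f["d"];m=blue(p);W=world(n,d)
    nl,lab,st,ce=cv2.connectedComponentsWithStats(m); i=1+np.argmax(st[1:,4]); m=lab==i
    print(n,st[i],"z pct",np.percentile(W[m][:,2],[5,25,50,75,95]).round(4))
    cs,_=cv2.findContours(m.astype(np.uint8),cv2.RETR_CCOMP,cv2.CHAIN_APPROX_NONE)
    for c in cs:
        if len(c)<60: continue
        c=c[:,0,:]
        # fit circle with the upper rim height 0.122
        X=ray(n,c,0.122 if len(c)>200 else 0.115)[:,:2]
        w=np.ones(len(X),bool)
        for _ in range(6):
            A=np.c_[2*X[w],np.ones(w.sum())];s=np.linalg.lstsq(A,(X[w]**2).sum(1),rcond=None)[0]
            r=np.sqrt(s[2]+s[:2]@s[:2]);e=np.hypot(*(X-s[:2]).T)-r;w=abs(e)<0.0025
        print(len(c),"centre",s[:2].round(4),"r",r.round(4),w.mean())
        if n=="top":
            a=np.degrees(np.arctan2(X[:,1]-s[1],X[:,0]-s[0]));k=e>0.0035
            print("tabs",np.sort(a[k]).round(0))
W=None
f=np.load("top0.npz");p,d=f["p"],f["d"]
print("box/jars xy:",[ (k,ray("top",uv,z)[0,:2].round(3)) for k,uv,z in (("red",(229,228),.085),("green",(362,151),.095),("spoonbowl",(375,212),.01),("spoonend",(376,272),.01),("box",(242,163),.045))])
cv2.imwrite("pics/topz.png",cv2.resize(p[150:285,190:400,::-1],None,fx=3.8,fy=3.8,interpolation=cv2.INTER_CUBIC))
E
```

```text
top [ 259  168  101  101 4816] z pct [0.1075 0.1101 0.1211 0.1226 0.1241]
312 centre [ 0.5267 -0.0699] r 0.0982 0.6987179487179487
tabs [-179. -178. -177. -176. -174. -173. -172. -171. -171.  -95.  -94.  -93.
  -92.  -91.  -89.  -88.  -83.  -82.  -81.   -4.   -3.   -1.   -0.    1.
    2.    3.    4.    6.    7.    8.    9.   10.   10.   86.   86.   87.
   88.   89.   90.   91.   93.   94.   95.   96.   97.   98.   99.  100.
  174.  174.  176.  177.  178.  179.  180.]
160 centre [ 0.5268 -0.0695] r 0.0594 1.0
tabs []
scene [ 177  159   79   67 2762] z pct [0.0832 0.1095 0.1199 0.1223 0.1242]
219 centre [ 0.5415 -0.0744] r 0.1043 0.319634703196347
116 centre [ 0.5331 -0.0727] r 0.0602 1.0
box/jars xy: [('red', array([0.509, 0.1  ])), ('green', array([ 0.671, -0.196])), ('spoonbowl', array([ 0.542, -0.245])), ('spoonend', array([ 0.401, -0.238])), ('box', array([0.66, 0.07]))]
```

View pics/topz.png

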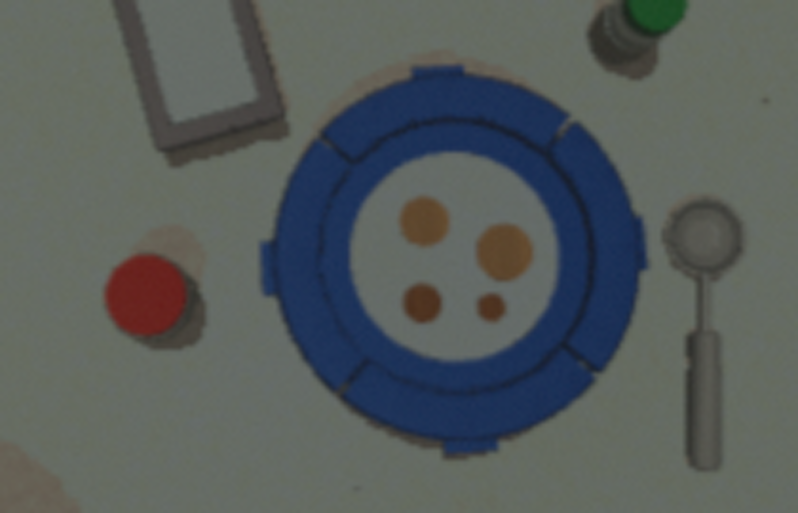

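Centre ≈ (0.527, −0.070), with sections at about 3°, 93°, 183° and 273°. Next I work out the moves in tool axes.

```bash
cat >> h.py <<'E'
from scipy.spatial.transform import Rotation as Ro
C=np.array([0.527,-0.070]);TH=3.0
def targ(i): 
    a=np.radians(TH+90*i); return C+0.0885*np.array([np.cos(a),np.sin(a)])
def rep(goal=None):
    s=env.read_state();R=Ro.from_rotvec(s["eef_rot"]).as_matrix()
    print("t",round(s["clock"],2),"tcp",s["tcp_pos"].round(4),"xyaw",np.degrees(np.arctan2(R[1,0],R[0,0])).round(1),"zax",R[:,2].round(3),"F",s["wrist_force"].round(1),"w",round(s["gripper_width"],4))
    if goal is not None: print("tool shift cm",((goal-s["tcp_pos"])@R*100).round(2))
    return s,R
E
python3 - <<'E'
from h import *
for i in range(4):print(i,targ(i).round(4))
rep(np.r_[targ(1),.2])
E
```

```text
0 [ 0.6154 -0.0654]
1 [0.5224 0.0184]
2 [ 0.4386 -0.0746]
3 [ 0.5316 -0.1584]
t 0.1 tcp [0.2978 0.6602 0.2303] xyaw 65.7 zax [-0.001 -0.002 -1.   ] F [ 0.2 -0.1 -0.2] w 0.0853
tool shift cm [-49.27  46.86   3.13]
```

```bash
python3 -m handwheel '{"linear":[[-3,2.8,0.1],[-3,2.8,0.1],[-3,2.8,0.1],[-3,2.8,0.1],[-3,2.8,0.1],[-3,2.8,0.1],[-3,2.8,0.1],[-3,2.8,0.1],[-3,2.8,0.1],[-3,2.8,0.1],[-3,2.8,0.1],[-3,2.8,0.1]],"rot":[[0,0,0],[0,0,0],[0,0,0],[0,0,0],[0,0,0],[0,0,0],[0,0,0],[0,0,0],[0,0,0],[0,0,0],[0,0,0],[0,0,0]]}' 0 20; python3 -c "
from h import *
rep(np.r_[targ(1),.2])"
```

```text
clock: 1.3
tcp_pos: [0.4567, 0.1835, 0.2123]
eef_rot: [-2.624, -1.724, 0.011]
wrist_force: [0.5, 0.1, 0.5]
gripper_width: 0.0
t 1.3 tcp [0.4567 0.1835 0.2123] xyaw 66.6 zax [-0.007 -0.002 -1.   ] F [0.5 0.1 0.5] w 0.0
tool shift cm [-12.54  12.59   1.22]
```

```bash
python3 -m handwheel '{"linear":[[-4,4,0],[-4,4,0],[-4,4,0],[0,0,0],[0,0,0],[0,0,0],[0,0,0],[0,0,0],[0,0,0],[0,0,0],[0,0,0],[0,0,0]],"rot":[[0,0,0],[0,0,0],[0,0,0],[0,0,0.14],[0,0,0.14],[0,0,0.14],[0,0,0.14],[0,0,0.14],[0,0,0.14],[0,0,0.14],[0,0,0.13],[0,0,0]]}'
python3 - <<'E'
from h import *
s,R=rep(np.r_[targ(1),.14]); print("rot fix",(Ro.from_matrix(R.T@Ro.from_euler('ZX',[np.radians(3),np.pi]).as_matrix()).as_rotvec()).round(3))
p,d=cams.get_image("top"); cv2.imwrite("pics/top1.png",cv2.resize(p[130:305,170:420,::-1],None,fx=3,fy=3))
p,d=cams.get_image("wrist"); cv2.imwrite("pics/wrist1.png",p[:,:,::-1])
E
```

```text
clock: 2.5
tcp_pos: [0.5112, 0.0286, 0.2099]
eef_rot: [3.135, -0.008, -0.018]
wrist_force: [-0.3, 0.4, -0.1]
gripper_width: 0.0003
t 2.5 tcp [0.5112 0.0286 0.2099] xyaw -0.3 zax [-0.012 -0.007 -1.   ] F [-0.3  0.4 -0.1] w 0.0003
tool shift cm [1.21 0.96 6.98]
rot fix [ 0.006  0.012 -0.058]
```

View pics/top1.png

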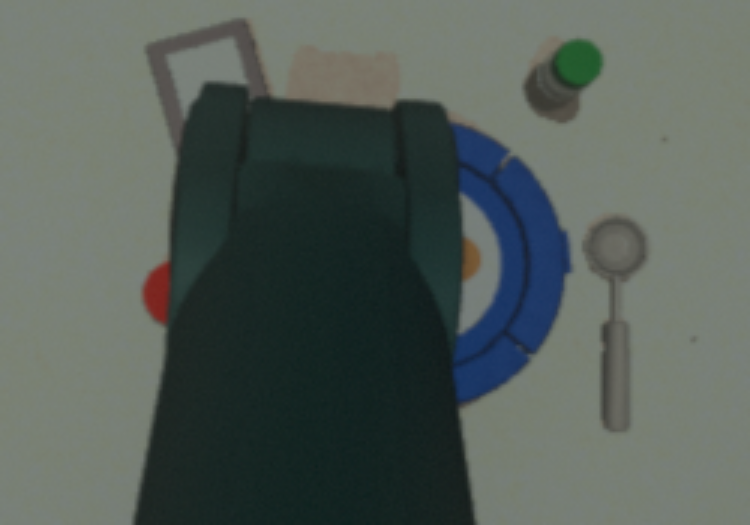

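View pics/wrist1.png

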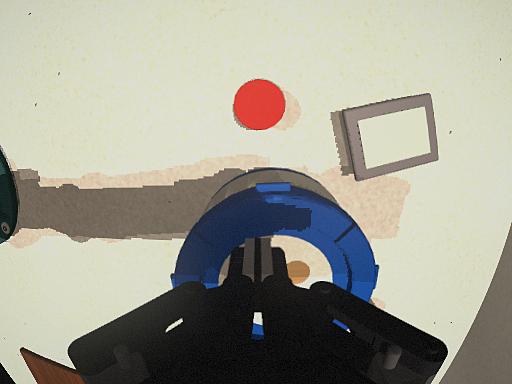

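The top view is blocked by the arm. The wrist view shows the section's tab at (273,187) and gaps near (203,237) and (340,237), with the fingertips at about (258,245). I cross-check the tub's pose by casting rays from the wrist view.

```bash
cat >> h.py <<'E'
def wray(uv,z,s=None):
    c=cams.calibration("wrist");K=c["intrinsics"];H=np.array(c["hand_eye"]);s=s or env.read_state()
    R=Ro.from_rotvec(s["eef_rot"]).as_matrix();out=[]
    for q in np.atleast_2d(uv).astype(float):
        v=q-K[:2,2];r=np.hypot(*v);a=r/K[0,0];ray=np.r_[v/r*np.sin(a),np.cos(a)]
        D=R@H[:3,:3]@ray;o=s["tcp_pos"]+R@H[:3,3];out.append(o+D*(z-o[2])/D[2])
    return np.array(out)
E
python3 - <<'E'
from h import *
X=wray([(257,186),(290,186),(341,237),(335,230)],.122)-np.r_[C,0]
print((X+np.r_[C,0]).round(4)); print("rad",np.hypot(X[:,0],X[:,1]).round(4),"ang",np.degrees(np.arctan2(X[:,1],X[:,0])).round(1))
p=cv2.imread("pics/wrist1.png")
cv2.imwrite("pics/wrist1z.png",cv2.resize(p[150:320,150:400],None,fx=3,fy=3,interpolation=cv2.INTER_CUBIC))
E
```

```text
[[ 0.5097  0.0388  0.122 ]
 [ 0.5365  0.0388  0.122 ]
 [ 0.5842 -0.0085  0.122 ]
 [ 0.5778 -0.0014  0.122 ]]
rad [0.1101 0.1092 0.084  0.0854] ang [99.  85.  47.1 53.4]
```

View pics/wrist1z.png

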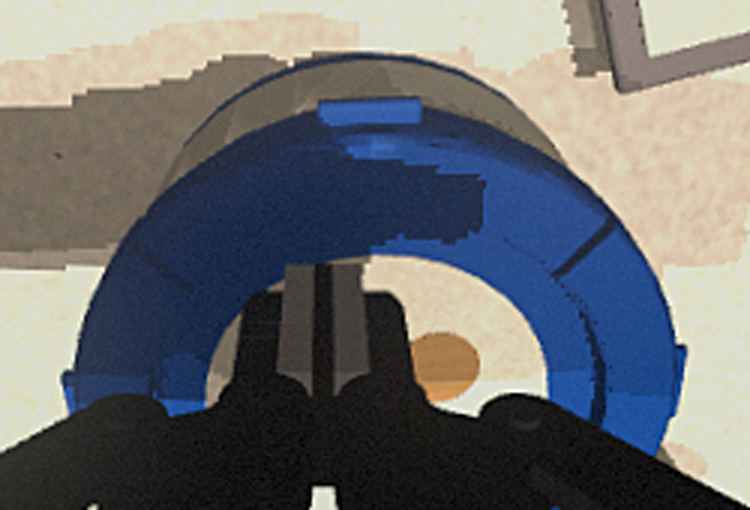

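The wrist view agrees (tab centre 92°, radius ≈ 0.108 including the tab). I fix the rotation and descend to just above this section.

```bash
python3 -m handwheel '{"linear":[[1.2,1,0],[0,0,2.5],[0,0,2.5],[0,0,2],[0,0,0]],"rot":[[0.006,0.012,-0.05],[0,0,0],[0,0,0],[0,0,0],[0,0,0]]}'
python3 - <<'E'
from h import *
rep(np.r_[targ(1),.112])
E
```

```text
clock: 3.1
tcp_pos: [0.5254, 0.0189, 0.1389]
eef_rot: [-3.138, -0.099, -0.007]
wrist_force: [-1.0, 0.4, -0.3]
gripper_width: 0.0001
t 3.1 tcp [0.5254 0.0189 0.1389] xyaw 3.6 zax [ 0.005  0.002 -1.   ] F [-1.   0.4 -0.3] w 0.0001
tool shift cm [-0.31  0.04  2.69]
```

```bash
python3 -m handwheel '{"linear":[[-0.3,0,1.2],[0,0,0.4],[0,0,0.4],[0,0,0.3]],"rot":[[0,0,0],[0,0,0],[0,0,0],[0,0,0]]}'
python3 - <<'E'
from h import *
rep(np.r_[targ(1),.112])
E
```

```text
clock: 3.5
tcp_pos: [0.5239, 0.0186, 0.1173]
eef_rot: [-3.136, -0.103, -0.013]
wrist_force: [-1.8, -0.9, 2.0]
gripper_width: -0.0001
t 3.5 tcp [0.5239 0.0186 0.1173] xyaw 3.8 zax [ 0.008  0.004 -1.   ] F [-1.8 -0.9  2. ] w -0.0001
tool shift cm [-0.16  0.02  0.53]
```

```bash
python3 -m handwheel '{"linear":[[0,0,0.3],[0,0,0.3],[0,0,0.1]],"rot":[[0,0,0],[0,0,0],[0,0,0]]}'
python3 - <<'E'
from h import *
rep(np.r_[targ(1),.112])
E
```

```text
clock: 3.8
tcp_pos: [0.525, 0.0189, 0.1116]
eef_rot: [-3.135, -0.104, -0.017]
wrist_force: [-2.5, 0.1, 14.2]
gripper_width: -0.0001
t 3.8 tcp [0.525  0.0189 0.1116] xyaw 3.8 zax [ 0.011  0.005 -1.   ] F [-2.5  0.1 14.2] w -0.0001
tool shift cm [-0.26  0.03 -0.05]
```

14 N at z = 0.1116: that section has bottomed out. I rise and check with the wrist camera.

```bash
cat >> h.py <<'E'
def fix():
    R=Ro.from_rotvec(env.read_state()["eef_rot"]).as_matrix()
    print("rot fix",(Ro.from_matrix(R.T@Ro.from_euler('ZX',[np.radians(3),np.pi]).as_matrix()).as_rotvec()).round(3))
def zsec():
    "median rim height per section from scene depth (and top where visible)"
    for n in ("top","scene"):
        p,d=cams.get_image(n);W=world(n,d);v=W[...,:2]-C;r=np.hypot(v[...,0],v[...,1]);a=(np.degrees(np.arctan2(v[...,1],v[...,0]))-TH)%360
        m=(blue(p)>0)&(r>.081)&(r<.097)&(W[...,2]>.1)
        for i in range(4):
            k=m&(abs((a-90*i+180)%360-180)<38); print(n,i,k.sum(),np.median(W[k][:,2]).round(4) if k.sum()>10 else "-")
        cv2.imwrite(f"pics/{n}_{env.read_state()['clock']:.2f}.png",p[:,:,::-1])
E
python3 -m handwheel '{"linear":[[0,0,-1.5],[0,0,-2],[0,0,-2],[0,0,0]],"rot":[[0,0,0],[0,0,0],[0.004,-0.01,-0.015],[0,0,0]]}'
python3 - <<'E'
from h import *
rep(np.r_[targ(0),.15]);fix();zsec()
s=env.read_state()
p,d=cams.get_image("wrist"); cv2.imwrite("pics/wrist2.png",cv2.resize(p[110:330,110:420,::-1],None,fx=2.4,fy=2.4,interpolation=cv2.INTER_CUBIC))
E
```

```text
clock: 4.2
tcp_pos: [0.5247, 0.0187, 0.168]
eef_rot: [-3.131, -0.13, -0.001]
wrist_force: [0.8, 0.0, -0.2]
gripper_width: 0.0004
t 4.2 tcp [0.5247 0.0187 0.168 ] xyaw 4.7 zax [ 0.     0.008 -1.   ] F [ 0.8  0.  -0.2] w 0.0004
tool shift cm [8.34 9.14 1.74]
rot fix [-0.008 -0.001  0.03 ]
top 0 37 0.1222
top 1 0 -
top 2 94 0.1221
top 3 424 0.1223
scene 0 242 0.1222
scene 1 173 0.1122
scene 2 169 0.1218
scene 3 220 0.1222
```

View pics/wrist2.png

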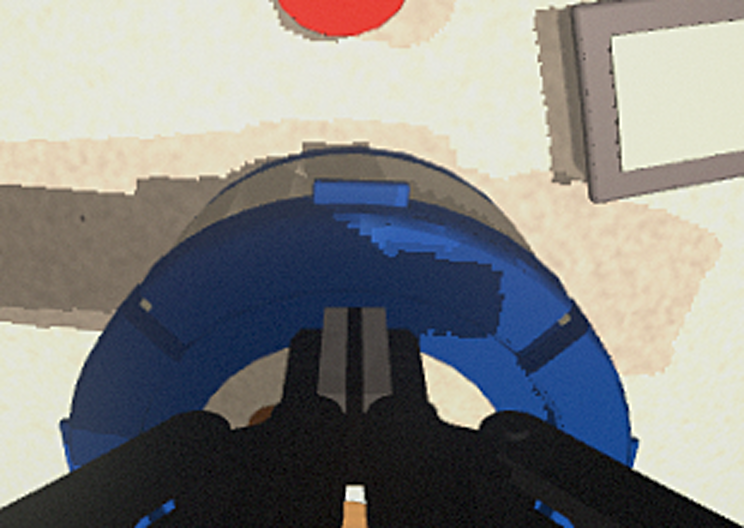

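The scene depth puts section 1 at 0.112 (the others are at 0.122), and the wrist view shows steps at its gaps, (165,330) and (550,340). Section 0 is next.

```bash
python3 -m handwheel '{"linear":[[2.8,3.0,0],[2.8,3.0,0],[2.7,3.0,0],[0,0,1.5],[0,0,1.5],[0,0,0]],"rot":[[-0.008,0,0.03],[0,0,0],[0,0,0],[0,0,0],[0,0,0],[0,0,0]]}'
python3 - <<'E'
from h import *
rep(np.r_[targ(0),.112]);fix()
E
```

```text
clock: 4.95
tcp_pos: [0.6079, -0.0664, 0.1254]
eef_rot: [-3.139, -0.086, 0.028]
wrist_force: [-0.1, 0.5, 0.1]
gripper_width: 0.0004
t 4.95 tcp [ 0.6079 -0.0664  0.1254] xyaw 3.1 zax [-0.018  0.001 -1.   ] F [-0.1  0.5  0.1] w 0.0004
tool shift cm [ 0.77 -0.06  1.32]
rot fix [-0.002  0.017  0.002]
```

```bash
python3 -m handwheel '{"linear":[[0.7,0,-0.4],[0,0,0],[0,0,0.5],[0,0,0.4],[0,0,0.3]],"rot":[[-0.002,0.017,0],[0,0,0],[0,0,0],[0,0,0],[0,0,0]]}'
python3 - <<'E'
from h import *
rep(np.r_[targ(0),.112]);fix()
E
```

```text
clock: 5.45
tcp_pos: [0.6141, -0.0641, 0.1181]
eef_rot: [-3.139, -0.089, 0.001]
wrist_force: [-2.1, -0.3, 8.3]
gripper_width: -0.0001
t 5.45 tcp [ 0.6141 -0.0641  0.1181] xyaw 3.3 zax [-0.001  0.001 -1.   ] F [-2.1 -0.3  8.3] w -0.0001
tool shift cm [0.12 0.13 0.61]
rot fix [-0.001  0.001  0.004]
```

```bash
python3 -m handwheel '{"linear":[[0,0,0.3],[0,0,0.3],[0,0,0.15]],"rot":[[0,0,0],[0,0,0],[0,0,0]]}'
python3 - <<'E'
from h import *
rep(np.r_[targ(0),.112]);fix()
E
```

```text
clock: 5.75
tcp_pos: [0.6144, -0.0637, 0.1116]
eef_rot: [-3.139, -0.09, -0.001]
wrist_force: [-3.3, 0.7, 12.9]
gripper_width: 0.0004
t 5.75 tcp [ 0.6144 -0.0637  0.1116] xyaw 3.3 zax [ 0.001  0.001 -1.   ] F [-3.3  0.7 12.9] w 0.0004
tool shift cm [ 0.09  0.17 -0.04]
rot fix [-0.001 -0.001  0.005]
```

Shut (12.9 N at 0.1116). I rise and move on to section 3.

```bash
python3 -m handwheel '{"linear":[[0,0,-1.5],[0,0,-2],[-2.9,3,0],[-2.9,3,0],[-2.9,2.9,0],[0,0,0]],"rot":[[0,0,0],[0,0,0],[0,0,0],[0,0,0],[0,0,0],[0,0,0]]}'
python3 - <<'E'
from h import *
rep(np.r_[targ(3),.112]);fix();zsec()
E
```

```text
clock: 6.35
tcp_pos: [0.5338, -0.1582, 0.1502]
eef_rot: [-3.139, -0.1, -0.01]
wrist_force: [0.1, -0.5, 0.5]
gripper_width: 0.0003
t 6.35 tcp [ 0.5338 -0.1582  0.1502] xyaw 3.7 zax [ 0.007  0.001 -1.   ] F [ 0.1 -0.5  0.5] w 0.0003
tool shift cm [-0.24  0.01  3.82]
rot fix [-0.001 -0.007  0.011]
top 0 404 0.1125
top 1 426 0.1123
top 2 452 0.1222
top 3 376 0.1222
scene 0 232 0.1123
scene 1 184 0.1123
scene 2 154 0.1219
scene 3 143 0.1221
```

Sections 0 and 1 read shut in both views. I press section 3.

```bash
python3 -m handwheel '{"linear":[[-0.2,0,1],[0,0,1],[0,0,0.7],[0,0,0.5],[0,0,0.4]],"rot":[[0,-0.007,0.01],[0,0,0],[0,0,0],[0,0,0],[0,0,0]]}'
python3 - <<'E'
from h import *
rep(np.r_[targ(3),.112]);fix()
E
```

```text
clock: 6.95
tcp_pos: [0.5404, -0.1498, 0.1117]
eef_rot: [-3.136, -0.106, -0.009]
wrist_force: [-1.0, -1.3, 10.3]
gripper_width: -0.0001
t 6.95 tcp [ 0.5404 -0.1498  0.1117] xyaw 3.9 zax [ 0.005  0.004 -1.   ] F [-1.  -1.3 10.3] w -0.0001
tool shift cm [-0.93  0.8  -0.04]
rot fix [-0.003 -0.006  0.015]
```

The TCP ended about 8 mm inward of the target, probably settling lag, but still on the rim at radius ≈ 0.081. I rise, then check the heights and the tub position.

```bash
python3 -m handwheel '{"linear":[[0,0,-1.5],[0,0,-2],[0,0,-1],[0,0,0],[0,0,0]],"rot":[[0,0,0],[0,0,0],[0,0,0],[0,0,0],[0,0,0]]}'
python3 - <<'E'
from h import *
zsec();rep(np.r_[targ(2),.155]);fix()
E
```

```text
clock: 7.45
tcp_pos: [0.5406, -0.1482, 0.1585]
eef_rot: [-3.135, -0.109, -0.006]
wrist_force: [-0.1, 0.2, -0.4]
gripper_width: 0.0002
top 0 409 0.1124
top 1 427 0.1124
top 2 453 0.1223
top 3 320 0.1123
scene 0 235 0.1122
scene 1 181 0.1124
scene 2 134 0.1217
scene 3 189 0.1122
t 7.55 tcp [ 0.5403 -0.1482  0.158 ] xyaw 4.0 zax [ 0.003  0.005 -1.   ] F [ 0.3 -0.2  0.1] w 0.0003
tool shift cm [-9.64 -8.04  0.31]
rot fix [-0.005 -0.003  0.017]
```

```bash
python3 -m handwheel '{"linear":[[-3.2,-2.7,0],[-3.2,-2.7,0],[-3.2,-2.6,0],[0,0,0],[0,0,0]],"rot":[[-0.005,-0.003,0.017],[0,0,0],[0,0,0],[0,0,0],[0,0,0]]}'
python3 - <<'E'
from h import *
rep(np.r_[targ(2),.112]);fix()
E
```

```text
clock: 8.05
tcp_pos: [0.4355, -0.0724, 0.1553]
eef_rot: [3.139, 0.08, -0.005]
wrist_force: [0.9, -0.7, 0.5]
gripper_width: 0.0001
t 8.05 tcp [ 0.4355 -0.0724  0.1553] xyaw 2.9 zax [-0.003 -0.002 -1.   ] F [ 0.9 -0.7  0.5] w 0.0001
tool shift cm [0.31 0.23 4.33]
rot fix [ 0.002  0.003 -0.001]
```

```bash
python3 -m handwheel '{"linear":[[0.3,0.2,1],[0,0,1],[0,0,0.8],[0,0,0]],"rot":[[0,0,0],[0,0,0],[0,0,0],[0,0,0]]}'
python3 - <<'E'
from h import *
rep(np.r_[targ(2),.112]);fix()
E
```

```text
clock: 8.45
tcp_pos: [0.4421, -0.0765, 0.1242]
eef_rot: [3.137, 0.077, -0.002]
wrist_force: [0.6, 0.8, 0.1]
gripper_width: -0.0004
t 8.45 tcp [ 0.4421 -0.0765  0.1242] xyaw 2.8 zax [-0.001 -0.003 -1.   ] F [0.6 0.8 0.1] w -0.0004
tool shift cm [-0.33 -0.2   1.22]
rot fix [ 0.003  0.001 -0.003]
```

```bash
python3 -m handwheel '{"linear":[[-0.2,0.1,0],[0,0,0.4],[0,0,0.4],[0,0,0.3],[0,0,0.2]],"rot":[[0,0,0],[0,0,0],[0,0,0],[0,0,0],[0,0,0]]}'
python3 - <<'E'
from h import *
rep(np.r_[targ(2),.112]);fix()
E
```

```text
clock: 8.95
tcp_pos: [0.4405, -0.0789, 0.111]
eef_rot: [3.138, 0.073, -0.002]
wrist_force: [-4.7, 1.2, 26.4]
gripper_width: -0.0005
t 8.95 tcp [ 0.4405 -0.0789  0.111 ] xyaw 2.7 zax [-0.001 -0.003 -1.   ] F [-4.7  1.2 26.4] w -0.0005
tool shift cm [-0.17 -0.43 -0.1 ]
rot fix [ 0.003  0.002 -0.006]
```

Bottomed at 26 N. I rise well clear.

```bash
python3 -m handwheel '{"linear":[[0,0,-1.5],[0,0,-3],[0,0,-4],[0,0,-4],[4,-3,-1],[4,-4,0],[0,-4.5,0],[0,-4.5,0],[0,-4.5,0],[0,-4.5,0],[0,0,0],[0,0,0]],"rot":[[0,0,0],[0,0,0],[0,0,0],[0,0,0],[0,0,0],[0,0,0],[0,0,0],[0,0,0],[0,0,0],[0,0,0],[0,0,0],[0,0,0]]}'
python3 - <<'E'
from h import *
rep();zsec()
import glob,os
for n in("top","scene"):
    f=max(glob.glob(f"pics/{n}_*.png"),key=os.path.getmtime);p=cv2.imread(f);o=cv2.cvtColor(np.load(n+"0.npz")["p"],cv2.COLOR_RGB2BGR)
    b=(slice(120,290),slice(200,400)) if n=="top" else (slice(140,290),slice(130,330))
    cv2.imwrite(f"pics/{n}_fin.png",np.hstack([cv2.resize(q[b],None,fx=2,fy=2,interpolation=cv2.INTER_CUBIC) for q in (o,p)]))
E
```

```text
clock: 10.15
tcp_pos: [0.5139, 0.1834, 0.2516]
eef_rot: [-3.14, -0.065, -0.014]
wrist_force: [0.1, -1.4, 0.2]
gripper_width: -0.0002
t 10.15 tcp [0.5139 0.1834 0.2516] xyaw 2.4 zax [ 0.009  0.001 -1.   ] F [ 0.1 -1.4  0.2] w -0.0002
top 0 404 0.1122
top 1 424 0.1123
top 2 443 0.1125
top 3 419 0.1123
scene 0 239 0.1124
scene 1 185 0.1122
scene 2 163 0.1121
scene 3 219 0.1121
```

View pics/top_fin.png

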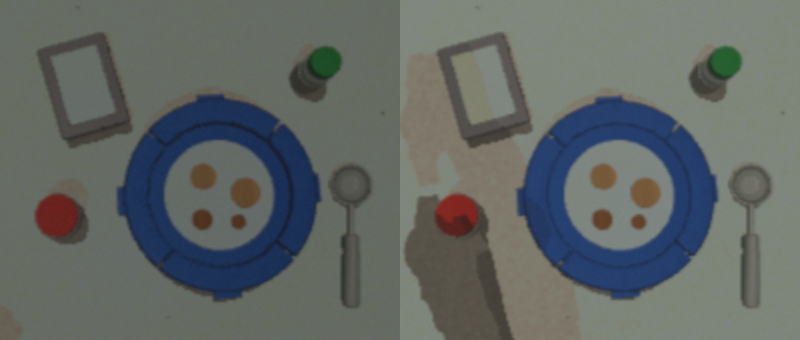

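View pics/scene_fin.png

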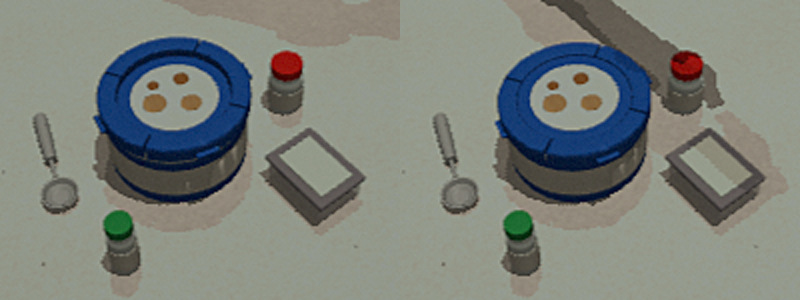

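The before/after views show all four sections flush and the tub (top view at (222,195) in both halves), jars, spoon and box where they were. I let the arm settle and hand in.

```bash
python3 -m handwheel '{"linear":[[0,0,0],[0,0,0],[0,0,0]],"rot":[[0,0,0],[0,0,0],[0,0,0]]}' && python3 -c "
from h import *
rep();print(env.finish_job())"
```

```text
clock: 10.55
tcp_pos: [0.5143, 0.1782, 0.2517]
eef_rot: [-3.141, -0.051, -0.013]
wrist_force: [-0.4, -0.6, -0.3]
gripper_width: 0.0001
t 10.55 tcp [0.5143 0.1782 0.2517] xyaw 1.9 zax [ 0.008  0.001 -1.   ] F [-0.4 -0.6 -0.3] w 0.0001
the job is handed in; nothing more can be done
None
```

All four rim sections of the tub lid are pressed shut, and I handed the job in at 10.55 s. I pressed each one down with the shut fingertips until it bottomed out. The forces I read at the end of the presses were 10 to 26 N.

- **Heights:** the last depth readings put every section 112 mm above the worktop in both the top and scene views. They stood at 122 mm before.
- **Surroundings:** comparing pictures from before and after by eye, the tub, jars, spoon and box had not moved.
- **Hand:** it finished at z = 0.25 m, clear of everything, with about 0 N on the wrist.
- **Off target:** on the -y section the fingertip landed about 8 mm inward of the planned point, but still on the rim. That section clicked shut like the others.

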